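# Lay the jiko ready and set its draught

## Robot

A 6-joint arm with a two-finger parallel gripper is mounted at the origin on the work surface. World frame = base frame: x ahead of the robot, y to its left, z up, the work surface at z = 0. Lengths are in mm, angles in rad, forces in N, time in s.
With the tool pointing down it reaches from about 300 to 775 mm from the base axis. Payload 14.6 kg.
Tool frame: the origin (TCP) lies at the centre of the arm's flange, where the gripper is bolted on; the fingertips stand 199 mm ahead of it and the grasp point (between the pads) lies 180 mm ahead of it; z points along the fingers, y is the line along which they close (so a half turn about z gives the same grasp; the last joint's range is limited). The gripper opens to 94 mm and grips with 3 to 60 N. Pads are 16 mm wide; open, the fingers measure 119 mm over their backs; the gripper's body (75 mm by 177 mm) begins 78 mm behind the grasp point.
Start: joints at [1.103, 0.3, 1.521, -0, 1.321, -0.067], TCP at [214.582, 506.404, 404.646] pointing down, gripper open.
Joint ranges: [-3.03, 3.03], [-0.79, 2.21], [0.23, 2.52], [-1.04, 4.18], [0, 3.07], [-2.55, 2.55]. Speed limits (rad/s): [2.22, 2.22, 2.57, 3.14, 3.14, 3.14].

## Interface

Orientations are given as [roll, pitch, yaw] about the fixed x, y, z axes, in that order (R = Rz(yaw) Ry(pitch) Rx(roll)).
In Python, from cell import manip, optics, workorder gives the robot as it stands.
- The arm moves only by the tool step_arm, never from a script. Its argument "increments" is a list that holds one entry, the list of rows, each a list of 7 numbers: the turn, a rotation vector about the tool's x, y, z as a fraction of full scale, then the shift along the tool's x, y, z as a fraction of full scale, then the closure, from -1 (fully open) to 1 (shut). In form: [[[wx, wy, wz, tx, ty, tz, fingers], ...]]. A call has 1 to 5 rows; each row shifts and turns the commanded pose from where the row before left it, along the tool's axes as they then stand; what a row does not reach is not made up. Full scale, the value 1, is 40 mm for a shift and 45 degrees for a turn. A row lasts 1/10 s, in which the tool goes at most 50 mm and 8.59 degrees, less where a joint would pass 70% of its speed; a pose out of reach is approached as far as the arm can. A call with a number of a shift or a turn outside -1 to 1 is refused whole. A call with a gripper value outside its range is refused whole. The fingers move at their own pace and stop on an object; "newtons" is the grip in N (left out, the last holds). Time passes only in rows, so rows that do not move let the fingers close. It gives the time, the measured TCP pose, the force, the opening and the grip force at its end, in the units of the state.
- manip.read_state(): the state, without advancing time (a new reading comes with each control period).
- optics.camera(name): name is "side" or "top" or "wrist"; returns a dict with "frame" (384x512x3 uint8, red, green, blue), "range_z" (384x512 float32, mm along the optical axis (not along the pixel's ray), 0 where there is no reading), "mtx" (3x3 intrinsics, pixels), "cam_to_world" (4x4, takes a point from camera to world coordinates). Camera axes: x right, y down, z forward; pixel columns grow to the right and rows downward; lengths in mm; the calibration is good to about 2 mm. A picture is of the moment at which its call begins.
- workorder.sign_off(): hands the job in; it is judged then, once.
The state is a dict: "clock": time; "joints": joint angles; "qd": joint speeds; "effort": joint torques, N m; "eef_pos": TCP position; "eef_rot": TCP orientation; "wrist_force": force on the tool from outside, world axes, zero at the start; "moment": the same for the moment, N m; "finger_gap": finger opening in mm; "finger_force": force on a finger pad.
Only numpy, scipy, OpenCV 4.12 (cv2) and the standard library are available. Lean on these libraries where they do the work, as an engineer would, in place of code of your own. Each camera call takes 0.05 s, during which the arm holds its last target. There are 200 camera calls.

## Task

Lay the jiko ready for the morning: put every charcoal briquette from the cardboard into the fire bowl and put the steel cover back on the bowl. Push the ash door shut until it snaps onto its catch, and run the air shutter by its red tab towards closed until it binds at the tight spot, then draw it back about 15 mm, so that a gap of that size is left behind the yellow marker. Leave the other kitchen things where they are.

Things in the scene. Friction and masses are not known exactly. Their poses are not given: they have to be found in the camera images.
- jiko: Charcoal stove, unlit, fixed; origin on the step; own z up, own -x is its front (to the robot), own +y left. Left: dark steel base 220 x 220 x 60 mm centred at (0, 130) mm, carrying the clay fire bowl (rim 138 mm up, 196 mm across). Right: green draught box, x -110 to 50, y -230 to 20, top 70 mm up; ash door on its front, air shutter on its top.
- bowl (a point): Centre of the fire bowl's mouth, at rim height (138 mm above the step). Mouth 176 mm inside, 196 mm outside diameter; inner floor 72 mm below the rim. Covered by the loose cover at the start. The step is bare in front of the stove: around x 0.37, y 0.23 m there is always room to lay the cover.
- cover_knob (a point): Loose steel cover disc, 210 mm diameter, 5 mm thick, 0.3 kg, with an upright wooden knob 24 mm diameter, 30 mm tall, at its centre (knob spans 5 to 35 mm above the disc's underside). This point is in the knob, on the axis, 20 mm above the underside: so with the cover lying on the rim it is 20 mm above bowl. The cover has no lip; it just lies on the rim.
- briquette1_center (a point): Charcoal briquette, black rounded block, 56 (own x) x 40 (own y) x 32 mm (own z), 40 g, one of 2 to 4 lying on a 3 mm flat cardboard sheet at the right; point at its centre. Absent in some starts.
- briquette2_center (a point): Charcoal briquette, black rounded block, 56 (own x) x 40 (own y) x 32 mm (own z), 40 g, one of 2 to 4 lying on a 3 mm flat cardboard sheet at the right; point at its centre. Absent in some starts.
- briquette3_center (a point): Charcoal briquette, black rounded block, 56 (own x) x 40 (own y) x 32 mm (own z), 40 g, one of 2 to 4 lying on a 3 mm flat cardboard sheet at the right; point at its centre. Absent in some starts.
- briquette4_center (a point): Charcoal briquette, black rounded block, 56 (own x) x 40 (own y) x 32 mm (own z), 40 g, one of 2 to 4 lying on a 3 mm flat cardboard sheet at the right; point at its centre. Absent in some starts.
- shutter (a joint): Travel of the air shutter in m: 0 fully open, grows as the shutter slides along the jiko's -y (to the right) towards closed, end of track 0.14. Sliding friction about 2 N.
- tab (a point): Red upright tab on the sliding air shutter, 12 mm along the jiko's y (pinch it this way), 30 mm along x, 36 mm tall; point at its centre, about 93 mm above the step. It moves with the shutter.
- pusher (a point): The point on the shutter's right-hand (-y) edge that pushes the marker block.
- marker_face (a point): The face that the pusher meets, on the yellow marker block (18 x 14 x 18 mm) riding on the track right of the shutter. The shutter pushes it ahead; when the shutter is drawn back the block stays at the tight spot (1 N friction), so the gap from pusher to this face, along the jiko's y, is how far the shutter is backed off.
- tight (a joint): How far the springy tight spot of the track is squeezed, m: 0 free, over 0.002 found, 0.005 stopped dead. It is out of sight in the draught box, somewhere between 0.055 and 0.10 of shutter travel, other each time. There the shutter, pushing the marker, meets resistance rising by 2.5 N per mm to 12 N, on top of 3 N of sliding friction, then stops.
- ash_door (a joint): Ash door angle, rad: 0 shut, grows as it opens towards the robot. A light spring pushes it open to about 0.8 unless it has snapped past its ball catch, which takes 3 to 6 N at the free edge in the last 0.15 rad; snapped in, it reads about 0.
- ash_door_hinge (a point): Point on the ash door's upright hinge axis (at the door's left, +y, edge), half-way up the door. Door: bright steel plate 115 mm wide, 58 mm high, 6 mm thick, its top 65 mm above the step. Shut, it lies along the jiko's -y from here with its outer face 6 mm in front (-x).
- ash_door_edge (a point): Outer face of the ash door at its free edge, half-way up; moves with the door.
- red_plate: Bystander, leave alone: red plastic plate, 180 mm across, 22 mm high; origin centre of underside
- pot: Bystander, leave alone: tall aluminium cooking pot with lid, 178 mm across, 218 mm high; origin centre of underside
- jar: Bystander, leave alone: glass jar with press-button lid, 88 mm across, 123 mm high; origin centre of underside
- ladle_bowl (a point): Bystander, leave alone: steel ladle lying flat, 270 mm long; point in its cup, 12 mm above the step
- mug: Bystander, leave alone: blue mug, 76 mm across, 85 mm high; origin centre of underside
- matchbox: Bystander, leave alone: yellow matchbox 52 x 35 x 15 mm; origin centre of underside
Mind the look-alikes: they are no part of the job. Leave any green or turquoise look-alike of the part that bears briquette4_center alone.

How it is judged:
By the outcome, as a careful person would: the job done as asked, in the order asked, and still so for the second after the job is handed in, with the robot touching nothing.
Of briquette1, briquette2, briquette3, briquette4 only 2 to 4 are there at a start; the rules pass over those that are not, and their reading is None.
At some moment in a run one of briquette1, briquette2, briquette3, briquette4, cover may be knocked a few centimetres aside while the robot is not near it.
It also fails if it takes over 210 s, if anything falls off the work surface, if the arm or the gripper's body presses on something with over 40 N, if the wrist force passes 120 N, or if a joint passes its speed limit or range.

## Working session

There is one attempt and no reset: what is moved stays moved. The work goes in short steps, Python scripts to look and compute and a tool call to move; the robot and the scene stay as the last step left them, time stands still between calls to the robot, and variables do not carry over. Pictures are saved under pics/ and viewed, at most 14 in all, crops included, and the job is handed in when it is done.

Besides the shell and the picture viewer there is one more tool, called after "Call:" by a JSON object that holds its "op" and its "data", one argument or row to a line. step_arm: Moves the arm, as the interface text tells. Its arguments: {"type":"object","properties":{"increments":{"type":"array","items":{"type":"array","items":{"type":"array","items":{"type":"number"}}}},"newtons":{"type":"number"}},"required":["increments"]}

```bash
mkdir -p pics; cat > h.py <<'E'
import numpy as np, cv2
from cell import manip, optics, workorder
def cam(n):
    c=optics.camera(n); np.savez('last_%s.npz'%n,**{k:c[k] for k in c}); return c
def load(n): return dict(np.load('last_%s.npz'%n))
def cloud(c):
    h,w=c['range_z'].shape; u,v=np.meshgrid(np.arange(w),np.arange(h)); z=c['range_z']; K=c['mtx']
    P=np.stack([(u-K[0,2])/K[0,0]*z,(v-K[1,2])/K[1,1]*z,z],-1); T=c['cam_to_world']
    W=P@T[:3,:3].T+T[:3,3]; W[z==0]=np.nan; return W
def save(c,n,box=None,s=1):
    im=c['frame'][...,::-1]
    if box: im=im[box[1]:box[3],box[0]:box[2]]
    cv2.imwrite('pics/'+n,cv2.resize(im,None,fx=s,fy=s,interpolation=cv2.INTER_CUBIC))
E
python3 - <<'E'
from h import *
np.set_printoptions(precision=3,suppress=True)
c=cam('top');save(c,'top0.png',s=1.5);print(c['cam_to_world'],c['mtx'])
c=cam('side');save(c,'side0.png',s=1.5);print(c['cam_to_world'])
s=manip.read_state();print(s)
E
```

```text
[[   0.003   -0.991    0.134  364.907]
 [  -1.      -0.004   -0.005   56.557]
 [   0.005   -0.134   -0.991 1561.144]
 [   0.       0.       0.       1.   ]] [[411.677   0.    253.772]
 [  0.    411.677 190.65 ]
 [  0.      0.      1.   ]]
[[   0.815   -0.397    0.423   37.659]
 [  -0.58    -0.551    0.6   -672.339]
 [  -0.006   -0.734   -0.679  952.152]
 [   0.       0.       0.       1.   ]]
{'clock': 0.1, 'joints': array([ 1.103,  0.3  ,  1.522,  0.   ,  1.321, -0.067]), 'qd': array([-0.001,  0.001, -0.001, -0.   ,  0.   ,  0.   ]), 'effort': array([ -0.001, -53.265, -35.328,   0.071,   0.024,  -0.   ]), 'eef_pos': array([214.577, 506.381, 404.163]), 'eef_rot': array([-3.141, -0.   ,  2.741]), 'wrist_force': array([-0.061, -0.028,  0.53 ]), 'moment': array([-0.016, -0.031, -0.047]), 'finger_force': 0.0, 'finger_gap': 94.4456995028692}
```

View pics/top0.png

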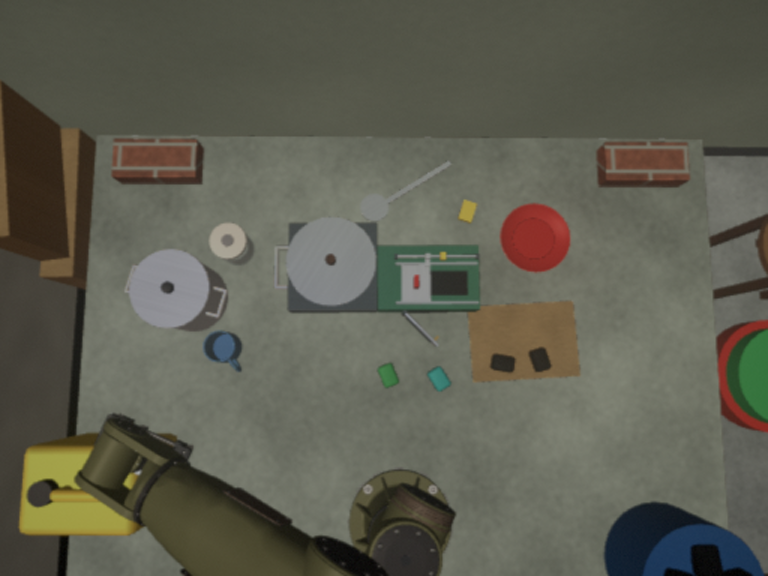

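View pics/side0.png

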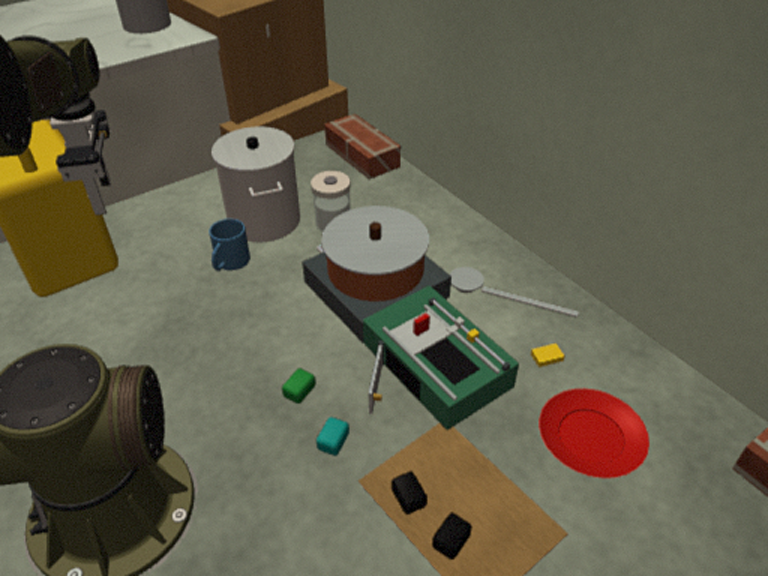

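Two black briquettes lie on the cardboard, at top-view pixels (502,363) and (540,359) in the 1.5x picture. The green block (388,375) and the turquoise block (439,379) are look-alikes lying on the bare step, so the black ones are meant. The cover knob is at (330,260), the red tab at (416,282), the yellow marker at (443,256) and the open ash door at about (420,328).

```bash
python3 - <<'E'
from h import *
np.set_printoptions(precision=1,suppress=True)
c=load('top');W=cloud(c);f=c['frame'].astype(int)
save(c,'crop0.png',(185,140,395,262),3.8)
R,G,B=f[...,0],f[...,1],f[...,2]; z=W[...,2]
def blob(m,name):
    n,l,s,ce=cv2.connectedComponentsWithStats(m.astype(np.uint8))
    for i in range(1,n):
        if s[i,4]<8: continue
        P=W[l==i];P=P[~np.isnan(P).any(1)];
        r=cv2.minAreaRect(P[:,:2].astype(np.float32)); print(name,ce[i],s[i,4],'med',np.median(P,0),'rect',np.array(r[0]),np.array(r[1]),r[2],'zmax',P[:,2].max())
u,v=np.meshgrid(np.arange(512),np.arange(384))
box=(u>310)&(u<390)&(v>198)&(v<255)
blob(box&(R<55)&(z>15)&(z<50),'briq')
box=(u>190)&(u<250)&(v>140)&(v<206)
blob(box&(z>155),'knob'); blob(box&(z>130)&(z<155),'disc')
box=(u>250)&(u<325)&(v>160)&(v<210)
blob(box&(R>130)&(G<80)&(z>80),'tab'); blob(box&(R>140)&(G>110)&(B<80),'marker')
blob(box&(z>60)&(z<80),'box')
box=(u>262)&(u<295)&(v>205)&(v<235)
blob(box&(z>30)&(z<75),'door')
E
```

```text
briq [359.6 239.4] 138 med [ 392.9 -341.6   35.2] rect [ 391.6 -342.6] [50.6 36.3] 17.654987335205078 zmax 46.04379532511848
briq [334.9 241.8] 135 med [ 381.8 -250.    35.8] rect [ 382.8 -250.9] [52.9 34.5] 80.765380859375 zmax 44.03480365231417
knob [219.6 172.3] 44 med [616.  165.9 173.5] rect [616.7 166.9] [21.  22.3] 63.460201263427734 zmax 183.97486025187504
disc [220.  173.7] 2719 med [615.  167.1 144.5] rect [616.2 167.4] [206.8 203.3] 1.34348726272583 zmax 153.91567487155908
tab [277.1 187.2] 20 med [573.9 -33.3 113.7] rect [574.3 -33.4] [22.2  7.7] 0.12647829949855804 zmax 119.37545603390663
marker [295. 170.] 15 med [ 641.  -100.4   89.9] rect [ 640.  -100.7] [14.6  8. ] 0.1457686722278595 zmax 96.62861369093412
box [284.7 185.1] 2754 med [586.6 -65.2  72.2] rect [585.6 -65.4] [171.7 249.5] 0.27880269289016724 zmax 79.98630310733756
door [279.6 214.1] 155 med [489.8 -46.6  61.2] rect [476.7 -37.2] [114.2  88.2] 80.83341217041016 zmax 73.380783863626
```

View pics/crop0.png

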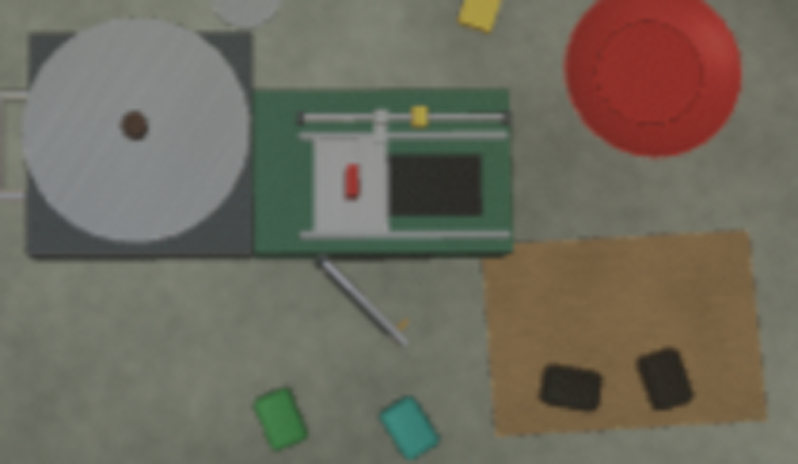

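The crop confirms it: the two black blocks at crop pixels (571,388) and (665,379) are on the cardboard. The green (280,418) and turquoise (409,427) ones are left alone. The jiko's yaw is about 0. The cover comes off first.

Call:
{"op": "step_arm", "data": {
  "increments": [
    [[0,0,-0.17,0,0,-0.5,-1],[0,0,-0.17,0,0,0,-1],[0,0,-0.17,0,0,0,-1],[0,0,0,-0.9,-0.75,0,-1],[0,0,0,-0.9,-0.75,0,-1]]
  ]
}}

```text
clock: 0.6
eef_pos: [287.1, 445.8, 424.2]
eef_rot: [-3.141, -0.0, -3.14]
wrist_force: [0.3, 0.2, -0.4]
finger_gap: 93.5
finger_force: 0.0
```

Call:
{"op": "step_arm", "data": {
  "increments": [
    [[0,0,0,-0.9,-0.75,0,-1],[0,0,0,-0.9,-0.75,0,-1],[0,0,0,-0.9,-0.75,0,-1],[0,0,0,-0.9,-0.75,0,-1],[0,0,0,-0.9,-0.75,0,-1]]
  ]
}}

```text
clock: 1.1
eef_pos: [467.8, 294.8, 424.5]
eef_rot: [-3.141, -0.0, 3.141]
wrist_force: [-0.3, 0.3, -0.2]
finger_gap: 94.1
finger_force: 0.0
```

Call:
{"op": "step_arm", "data": {
  "increments": [
    [[0,0,0,-0.925,-0.8,0,-1],[0,0,0,-0.925,-0.8,0,-1],[0,0,0,-0.925,-0.8,0,-1],[0,0,0,-0.925,-0.8,0,-1],[0,0,0,0,0,0.4,-1]]
  ]
}}

```text
clock: 1.6
eef_pos: [617.5, 164.3, 409.0]
eef_rot: [-3.141, 0.002, 3.137]
wrist_force: [-0.1, -0.5, -0.4]
finger_gap: 94.0
finger_force: 0.0
```

```bash
python3 - <<'E'
from h import *
np.set_printoptions(precision=1,suppress=True)
c=cam('wrist');W=cloud(c);save(c,'w1.png');z=W[...,2]
print(manip.read_state()['eef_pos'],c['cam_to_world'])
m=(z>158)&(z<185)&(abs(W[...,0]-616)<40)&(abs(W[...,1]-167)<40)
P=W[m];print(len(P),np.median(P,0),P.min(0),P.max(0))
m=(z>138)&(z<150)
P=W[m];print(len(P),np.median(P,0),P.min(0),P.max(0))
E
```

```text
[616.  166.1 404.9] [[  0.    1.    0.3 543.1]
 [  1.   -0.   -0.  163.5]
 [ -0.    0.3  -1.  388.7]
 [  0.    0.    0.    1. ]]
723 [613.2 165.1 172.5] [603.4 153.3 158.1] [626.3 176.5 175.7]
36317 [596.7 164.8 142.8] [511.5  60.8 140. ] [706.  269.7 149.9]
```

View pics/w1.png

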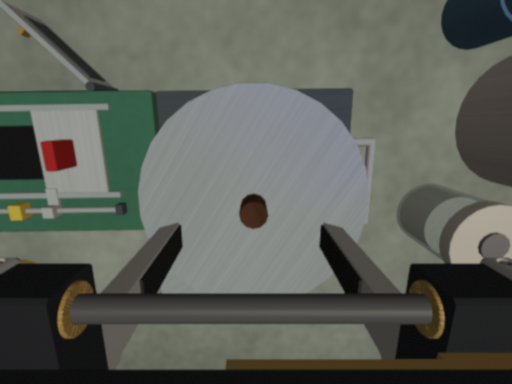

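The wrist view shows the knob at (253,210), centred between the open fingers. I'll descend and grip it.

Call:
{"op": "step_arm", "data": {
  "increments": [
    [[0,0,0,0,0,0.72,-1],[0,0,0,0,0,0.71,-1],[0,0,0,0,0,0,1],[0,0,0,0,0,0,1],[0,0,0,0,0,0,1]]
  ],
  "newtons": 25
}}

```text
clock: 2.15
eef_pos: [614.5, 168.6, 353.4]
eef_rot: [3.141, 0.002, -3.141]
wrist_force: [0.4, -0.1, 0.4]
finger_gap: 73.3
finger_force: 0.0
```

Call:
{"op": "step_arm", "data": {
  "increments": [
    [[0,0,0,0,0,0,1],[0,0,0,0,0,0,1],[0,0,0,0,0,0,1],[0,0,0,0,0,0,1],[0,0,0,0,0,-0.3,1]]
  ]
}}

```text
clock: 2.65
eef_pos: [614.4, 168.3, 362.4]
eef_rot: [-3.141, -0.003, 3.141]
wrist_force: [0.4, -0.6, -0.4]
finger_gap: 33.3
finger_force: 0.0
```

Call:
{"op": "step_arm", "data": {
  "increments": [
    [[0,0,0,0,0,0.3,1],[0,0,0,0,0,0,1],[0,0,0,0,0,0,1],[0,0,0,0,0,0,1],[0,0,0,0,0,0,1]]
  ]
}}

```text
clock: 3.15
eef_pos: [614.7, 168.2, 351.8]
eef_rot: [3.141, 0.001, 3.141]
wrist_force: [3.8, -0.8, 4.2]
finger_gap: 23.3
finger_force: 25.0
```

Call:
{"op": "step_arm", "data": {
  "increments": [
    [[0,0,0,0,0,-0.3,1],[0,0,0,0,0,-0.6,1],[0,0,0,0,0,-0.6,1],[0,0,0,0,0,0,1]]
  ]
}}

```text
clock: 3.55
eef_pos: [614.3, 168.5, 414.5]
eef_rot: [3.141, 0.003, -3.142]
wrist_force: [0.2, 0.2, -2.6]
finger_gap: 23.4
finger_force: 25.0
```

Call:
{"op": "step_arm", "data": {
  "increments": [
    [[0,0,0,0.77,0.19,0,1],[0,0,0,0.77,0.19,0,1],[0,0,0,0.77,0.19,0,1],[0,0,0,0.77,0.19,0,1],[0,0,0,0.77,0.19,0,1]]
  ]
}}

```text
clock: 4.05
eef_pos: [458.9, 206.5, 409.9]
eef_rot: [-3.141, -0.003, 3.141]
wrist_force: [0.1, 0.7, -2.3]
finger_gap: 23.5
finger_force: 25.0
```

Call:
{"op": "step_arm", "data": {
  "increments": [
    [[0,0,0,0.77,0.19,0.3,1],[0,0,0,0.77,0.19,0.9,1],[0,0,0,0.77,0.19,0.9,1],[0,0,0,0,0,0.9,1],[0,0,0,0,0,0.9,1]]
  ]
}}

```text
clock: 4.55
eef_pos: [366.6, 229.1, 253.5]
eef_rot: [-3.141, -0.001, -3.141]
wrist_force: [1.2, 0.2, -2.3]
finger_gap: 23.4
finger_force: 25.0
```

Call:
{"op": "step_arm", "data": {
  "increments": [
    [[0,0,0,0,0,0.6,1],[0,0,0,0,0,0.2,1],[0,0,0,0,0,0,1]]
  ]
}}

```text
clock: 4.85
eef_pos: [367.7, 229.0, 222.4]
eef_rot: [-3.14, -0.003, 3.141]
wrist_force: [-0.2, 0.4, -1.9]
finger_gap: 23.5
finger_force: 25.0
```

Call:
{"op": "step_arm", "data": {
  "increments": [
    [[0,0,0,0,0,0.12,1],[0,0,0,0,0,0,1],[0,0,0,0,0,0,1]]
  ]
}}

```text
clock: 5.15
eef_pos: [368.2, 229.2, 219.3]
eef_rot: [3.141, 0.001, 3.141]
wrist_force: [0.2, -0.4, -1.5]
finger_gap: 23.3
finger_force: 25.0
```

Call:
{"op": "step_arm", "data": {
  "increments": [
    [[0,0,0,0,0,0.08,1],[0,0,0,0,0,0.05,1],[0,0,0,0,0,0,1]]
  ]
}}

```text
clock: 5.45
eef_pos: [368.2, 229.2, 213.6]
eef_rot: [3.141, 0.0, 3.142]
wrist_force: [0.4, -0.5, 0.4]
finger_gap: 23.7
finger_force: 25.0
```

Call:
{"op": "step_arm", "data": {
  "increments": [
    [[0,0,0,0,0,0.03,1],[0,0,0,0,0,0,-1],[0,0,0,0,0,0,-1],[0,0,0,0,0,0,-1],[0,0,0,0,0,0,-1]]
  ]
}}

```text
clock: 5.95
eef_pos: [368.1, 229.2, 212.2]
eef_rot: [3.142, -0.0, 3.141]
wrist_force: [-0.1, 0.8, 0.6]
finger_gap: 52.4
finger_force: 0.0
```

Call:
{"op": "step_arm", "data": {
  "increments": [
    [[0,0,0,0,0,-0.9,-1],[0,0,0,0,0,-0.9,-1],[0,0,0,0,0,-0.9,-1],[0,0,0,0,-0.9,-0.5,-1],[0,0,0,0,-0.9,0,-1]]
  ]
}}

```text
clock: 6.45
eef_pos: [368.1, 156.8, 342.7]
eef_rot: [3.14, 0.004, -3.14]
wrist_force: [0.7, 0.2, -0.9]
finger_gap: 91.6
finger_force: 0.0
```

Call:
{"op": "step_arm", "data": {
  "increments": [
    [[0,0,0,0,-0.9,0,-1],[0,0,0,0,-0.9,0,-1],[0,0,0,0,-0.9,0,-1],[0,0,0,0,-0.9,0,-1],[0,0,0,0,-0.9,0,-1]]
  ]
}}

```text
clock: 6.95
eef_pos: [367.7, -24.2, 340.3]
eef_rot: [-3.142, 0.0, 3.141]
wrist_force: [0.5, -0.1, -0.1]
finger_gap: 94.1
finger_force: 0.0
```

```bash
python3 - <<'E'
from h import *
np.set_printoptions(precision=2,suppress=True)
c=cam('side');save(c,'s1.png',s=1.5)
c=cam('top');save(c,'t1.png',s=1.5)
W=cloud(c);z=W[...,2]
# bowl rim
m=(z>128)&(z<146)&(abs(W[...,0]-615)<115)&(abs(W[...,1]-168)<115);P=W[m]
(e,sz,a)=cv2.minAreaRect(P[:,:2].astype(np.float32));print('rim',len(P),e,sz,np.median(P[:,2]))
A=np.c_[2*P[:,:2],np.ones(len(P))];s=np.linalg.lstsq(A,(P[:,:2]**2).sum(1),rcond=None)[0];print('circle',s[:2],np.sqrt(s[2]+s[0]**2+s[1]**2))
print(manip.read_state()['eef_pos'])
E
```

```text
rim 512 (618.20751953125, 169.88392639160156) (193.71922302246094, 193.6290740966797) 138.85416259347232
circle [617.84 169.56] 92.44235331191577
[367.92 -25.52 340.31]
```

View pics/t1.png

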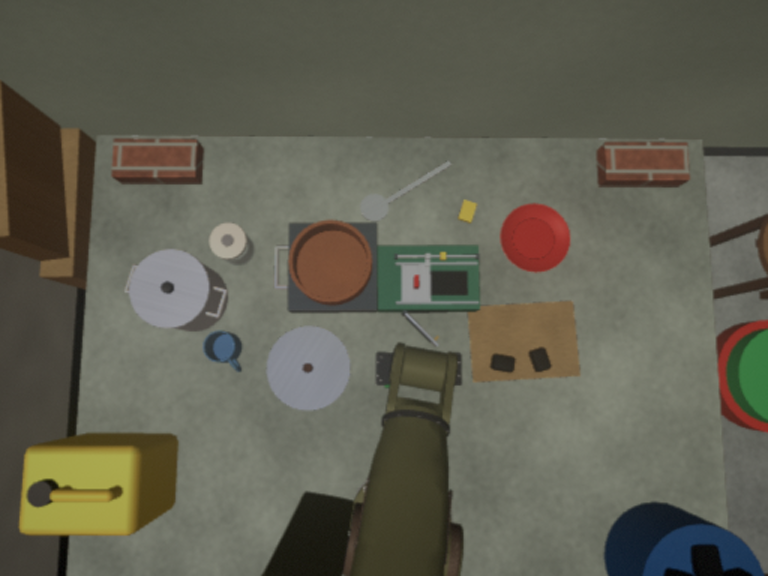

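The bowl is open, with its centre at about (617.5,169.6), and the cover lies flat at (307,368), so world (368,229). Next is the briquette at (502,363).

Call:
{"op": "step_arm", "data": {
  "increments": [
    [[0,0,0.184,0,0,0,-1],[0,0,0.184,0,0,0,-1],[0,0,0.184,0,0,0,-1],[0,0,0.184,0,0,0,-1],[0,0,0.184,0,0,0,-1]]
  ]
}}

```text
clock: 7.55
eef_pos: [368.1, -22.2, 340.2]
eef_rot: [3.142, -0.0, 2.413]
wrist_force: [-0.3, -0.1, 0.2]
finger_gap: 94.1
finger_force: 0.0
```

Call:
{"op": "step_arm", "data": {
  "increments": [
    [[0,0,0.184,0,0,0,-1],[0,0,0.184,0,0,0,-1],[0,0,0.184,0,0,0,-1],[0,0,0.184,0,0,0,-1],[0,0,0.184,0,0,0,-1]]
  ]
}}

```text
clock: 8.05
eef_pos: [368.1, -22.2, 340.2]
eef_rot: [-3.141, -0.0, 1.691]
wrist_force: [0.7, -0.1, -0.5]
finger_gap: 94.1
finger_force: 0.0
```

Call:
{"op": "step_arm", "data": {
  "increments": [
    [[0,0,0.184,0,0,0,-1],[0,0,0.18,0,0,0,-1],[0,0,0,-0.917,0.212,0,-1],[0,0,0,-0.917,0.212,0,-1],[0,0,0,-0.917,0.212,0,-1]]
  ]
}}

```text
clock: 8.55
eef_pos: [375.7, -136.1, 340.3]
eef_rot: [3.141, -0.0, 1.412]
wrist_force: [-0.1, -0.2, 0.0]
finger_gap: 94.0
finger_force: 0.0
```

Call:
{"op": "step_arm", "data": {
  "increments": [
    [[0,0,0,-0.917,0.212,0,-1],[0,0,0,-0.917,0.212,0,-1],[0,0,0,-0.917,0.212,0,-1],[0,0,0,0,0,0,-1]]
  ]
}}

```text
clock: 8.95
eef_pos: [383.4, -250.6, 340.0]
eef_rot: [-3.142, 0.0, 1.408]
wrist_force: [0.0, 0.3, -1.1]
finger_gap: 94.1
finger_force: 0.0
```

```bash
cat >> h.py <<'E'
def briq():
    c=cam('wrist');W=cloud(c);f=c['frame'].astype(int);z=W[...,2]
    m=(f.max(-1)<60)&(z>12)&(z<50)&(abs(W[...,0]-400)<100)&(W[...,1]<-180)
    n,l,s,ce=cv2.connectedComponentsWithStats(m.astype(np.uint8))
    for i in range(1,n):
        if s[i,4]<150: continue
        P=W[l==i];T=P[P[:,2]>28]
        print(ce[i],s[i,4],np.median(P,0))
        if len(T)>50: print('  top',cv2.minAreaRect(T[:,:2].astype(np.float32)),np.median(T[:,2]))
    return c
E
python3 - <<'E'
from h import *
np.set_printoptions(precision=2,suppress=True)
c=briq();save(c,'w2.png');s=manip.read_state();print(s['eef_pos'],s['eef_rot'])
E
```

```text
[250.53 195.47] 1804 [ 382.92 -250.77   34.26]
  top ((382.6900939941406, -253.1300506591797), (53.2686882019043, 37.905113220214844), 80.02995300292969) 34.30640801879679
[270.6 269.5] 1709 [ 391.25 -339.21   34.03]
  top ((391.39898681640625, -344.7477111816406), (53.65821075439453, 37.70340347290039), 19.2802791595459) 34.32598647143601
[ 383.29 -248.96  339.8 ] [-3.14 -0.    1.41]
```

View pics/w2.png

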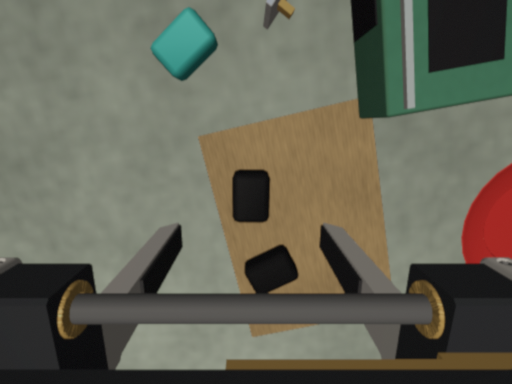

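The briquettes show at (250,195) and (271,269) in the wrist view. The target one sits squarely between the fingers at world (382.7,-253). Descending and gripping.

Call:
{"op": "step_arm", "data": {
  "increments": [
    [[0,0,0,-0.06,0,0.9,-1],[0,0,0,0,0,0.9,-1],[0,0,0,0,0,0.9,-1],[0,0,0,0,0,0.65,-1],[0,0,0,0,0,0,1]]
  ],
  "newtons": 15
}}

```text
clock: 9.5
eef_pos: [382.9, -249.1, 204.3]
eef_rot: [-3.14, -0.001, 1.411]
wrist_force: [-0.3, -0.1, 0.9]
finger_gap: 88.9
finger_force: 0.0
```

Call:
{"op": "step_arm", "data": {
  "increments": [
    [[0,0,0,0,0,0,1],[0,0,0,0,0,0,1],[0,0,0,0,0,0,1],[0,0,0,0,0,0,1],[0,0,0,0,0,0,1]]
  ]
}}

```text
clock: 10.0
eef_pos: [382.8, -250.5, 206.5]
eef_rot: [3.141, 0.0, 1.41]
wrist_force: [0.9, 0.7, -0.1]
finger_gap: 49.1
finger_force: 0.0
```

Call:
{"op": "step_arm", "data": {
  "increments": [
    [[0,0,0,0,0,0,1],[0,0,0,0,0,0,1],[0,0,0,0,0,0,1]]
  ]
}}

```text
clock: 10.3
eef_pos: [382.7, -250.6, 206.4]
eef_rot: [3.142, 0.0, 1.41]
wrist_force: [-0.2, 1.5, 3.2]
finger_gap: 39.7
finger_force: 15.0
```

Call:
{"op": "step_arm", "data": {
  "increments": [
    [[0,0,0,0,0,-0.9,1],[0,0,0,0,0,-0.9,1],[0,0,0,0,0,-0.9,1],[0,0,0,0,0,-0.9,1],[0,0,0,0,0,-0.9,1]]
  ]
}}

```text
clock: 10.8
eef_pos: [382.5, -250.4, 387.7]
eef_rot: [-3.142, 0.0, 1.41]
wrist_force: [1.0, -0.1, 0.0]
finger_gap: 39.7
finger_force: 15.0
```

Call:
{"op": "step_arm", "data": {
  "increments": [
    [[0,0,0,0.873,0.354,0,1],[0,0,0,0.873,0.354,0,1],[0,0,0,0.873,0.354,0,1],[0,0,0,0.873,0.354,0,1],[0,0,0,0.873,0.354,0,1]]
  ]
}}

```text
clock: 11.3
eef_pos: [481.0, -88.1, 386.2]
eef_rot: [-3.142, 0.0, 1.41]
wrist_force: [-0.2, -1.5, -0.7]
finger_gap: 40.1
finger_force: 15.0
```

Call:
{"op": "step_arm", "data": {
  "increments": [
    [[0,0,0,0.873,0.354,0,1],[0,0,0,0.873,0.354,0,1],[0,0,0,0.873,0.354,0,1],[0,0,0,0.873,0.354,0,1],[0,0,0,0.873,0.354,0,1]]
  ]
}}

```text
clock: 11.8
eef_pos: [578.9, 73.0, 386.0]
eef_rot: [-3.141, 0.0, 1.41]
wrist_force: [0.1, -0.6, -0.1]
finger_gap: 39.6
finger_force: 15.0
```

Call:
{"op": "step_arm", "data": {
  "increments": [
    [[0,0,0,0.873,0.354,0,1],[0,0,0,0.873,0.354,0,1],[0,0,0,0,0,0,1],[0,0,0,0,0,0,1]]
  ]
}}

```text
clock: 12.2
eef_pos: [617.4, 136.3, 385.4]
eef_rot: [-3.14, 0.001, 1.411]
wrist_force: [0.4, -0.6, -0.2]
finger_gap: 39.7
finger_force: 15.0
```

Call:
{"op": "step_arm", "data": {
  "increments": [
    [[0,0,0,0,0,0.9,1],[0,0,0,0,0,0.9,1],[0,0,0,0,0,0.5,1],[0,0,0,0,0,0.4,1],[0,0,0,0,0,0,1]]
  ]
}}

```text
clock: 12.7
eef_pos: [617.0, 135.1, 276.6]
eef_rot: [-3.139, 0.001, 1.409]
wrist_force: [-0.3, 0.5, 0.4]
finger_gap: 40.1
finger_force: 15.0
```

Call:
{"op": "step_arm", "data": {
  "increments": [
    [[0,0,0,0,0,0,-0.2],[0,0,0,0,0,0,-0.2],[0,0,0,0,0,0,-0.2],[0,0,0,0,0,-0.9,-0.2],[0,0,0,0,0,-0.9,-0.2]]
  ]
}}

```text
clock: 13.2
eef_pos: [617.3, 135.9, 351.2]
eef_rot: [-3.141, 0.0, 1.41]
wrist_force: [-0.0, -0.3, 0.3]
finger_gap: 56.3
finger_force: 0.0
```

Call:
{"op": "step_arm", "data": {
  "increments": [
    [[0,0,0,0,0,-0.9,-1],[0,0,0,-0.91,-0.261,0,-1],[0,0,0,-0.91,-0.261,0,-1],[0,0,0,-0.91,-0.261,0,-1],[0,0,0,-0.91,-0.261,0,-1]]
  ]
}}

```text
clock: 13.7
eef_pos: [552.0, -2.2, 387.1]
eef_rot: [3.14, -0.0, 1.411]
wrist_force: [1.0, 0.5, -1.0]
finger_gap: 92.3
finger_force: 0.0
```

Call:
{"op": "step_arm", "data": {
  "increments": [
    [[0,0,0,-0.91,-0.261,0,-1],[0,0,0,-0.91,-0.261,0,-1],[0,0,0,-0.91,-0.261,0,-1],[0,0,0,-0.91,-0.261,0,-1],[0,0,0,-0.91,-0.261,0,-1]]
  ]
}}

```text
clock: 14.2
eef_pos: [471.4, -173.6, 387.1]
eef_rot: [3.14, 0.0, 1.411]
wrist_force: [0.8, 0.0, -0.2]
finger_gap: 93.7
finger_force: 0.0
```

Call:
{"op": "step_arm", "data": {
  "increments": [
    [[0,0,0,-0.91,-0.261,0,-1],[0,0,0,-0.91,-0.261,0,-1],[0,0,0,-0.91,-0.261,0,-1],[0,0,0,-0.91,-0.261,0,-1],[0,0,0,-0.91,-0.261,0,-1]]
  ]
}}

```text
clock: 14.7
eef_pos: [390.8, -345.0, 387.1]
eef_rot: [3.14, 0.001, 1.41]
wrist_force: [0.8, 0.6, 0.7]
finger_gap: 94.1
finger_force: 0.0
```

Call:
{"op": "step_arm", "data": {
  "increments": [
    [[0,0,-0.154,0,0,0.5,-1],[0,0,-0.154,0,0,0.5,-1],[0,0,-0.154,0,0,0,-1],[0,0,-0.154,0,0,0,-1],[0,0,0,0,0,0,-1]]
  ]
}}

```text
clock: 15.2
eef_pos: [391.7, -343.8, 346.8]
eef_rot: [3.141, 0.001, 1.896]
wrist_force: [-0.3, 0.1, 0.5]
finger_gap: 94.3
finger_force: 0.0
```

```bash
python3 - <<'E'
from h import *
np.set_printoptions(precision=3,suppress=True)
c=briq();s=manip.read_state();print(s['eef_pos'],s['eef_rot'])
c=cam('side');save(c,'s2.png',s=1.5)
c=cam('top');save(c,'t2.png',(160,130,400,270),3.2)
E
```

```text
[249.567 193.201] 1782 [ 389.603 -343.694   34.265]
  top ((390.4863586425781, -345.50811767578125), (54.31425476074219, 37.459815979003906), 18.770431518554688) 34.351522580699395
[ 391.716 -343.76   346.825] [3.141 0.001 1.892]
```

View pics/t2.png

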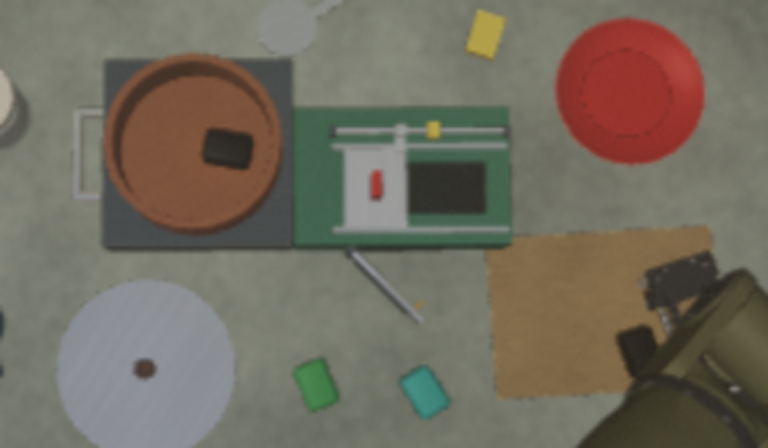

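The first briquette is in the bowl at (228,148). The second is still in place, under the gripper. Grasping it next.

Call:
{"op": "step_arm", "data": {
  "increments": [
    [[0,0,0,0,0,0.9,-1],[0,0,0,0,0,0.9,-1],[0,0,0,0,0,0.9,-1],[0,0,0,0,0,0.8,-1],[0,0,0,0,0,0,1]]
  ]
}}

```text
clock: 15.85
eef_pos: [391.7, -343.7, 204.3]
eef_rot: [-3.141, -0.001, 1.891]
wrist_force: [0.8, 0.2, 0.9]
finger_gap: 89.0
finger_force: 0.0
```

Call:
{"op": "step_arm", "data": {
  "increments": [
    [[0,0,0,0,0,0,1],[0,0,0,0,0,0,1],[0,0,0,0,0,0,1],[0,0,0,0,0,0,1],[0,0,0,0,0,0,1]]
  ]
}}

```text
clock: 16.35
eef_pos: [391.7, -343.8, 206.7]
eef_rot: [3.141, 0.001, 1.894]
wrist_force: [-0.9, 1.5, 3.4]
finger_gap: 56.2
finger_force: 15.0
```

Call:
{"op": "step_arm", "data": {
  "increments": [
    [[0,0,0,0,0,-0.5,1],[0,0,0,0,0,-0.9,1],[0,0,0,0,0,-0.9,1],[0,0,0,0,0,-0.9,1],[0,0,0,0,0,-0.9,1]]
  ]
}}

```text
clock: 16.85
eef_pos: [391.5, -343.6, 371.9]
eef_rot: [3.142, 0.0, 1.894]
wrist_force: [0.6, -0.5, -0.7]
finger_gap: 55.5
finger_force: 15.0
```

Call:
{"op": "step_arm", "data": {
  "increments": [
    [[0,0,0,0,0,-0.4,1],[0,0,0,0.8,0.693,0,1],[0,0,0,0.8,0.693,0,1],[0,0,0,0.8,0.693,0,1],[0,0,0,0.8,0.693,0,1]]
  ]
}}

```text
clock: 17.35
eef_pos: [456.4, -185.6, 386.4]
eef_rot: [3.141, 0.0, 1.894]
wrist_force: [0.4, -1.4, -0.2]
finger_gap: 55.7
finger_force: 15.0
```

Call:
{"op": "step_arm", "data": {
  "increments": [
    [[0,0,0,0.8,0.693,0,1],[0,0,0,0.8,0.693,0,1],[0,0,0,0.8,0.693,0,1],[0,0,0,0.8,0.693,0,1],[0,0,0,0.8,0.693,0,1]]
  ]
}}

```text
clock: 17.85
eef_pos: [537.0, 10.4, 386.4]
eef_rot: [3.141, 0.0, 1.894]
wrist_force: [1.1, -1.5, -0.1]
finger_gap: 56.0
finger_force: 15.0
```

Call:
{"op": "step_arm", "data": {
  "increments": [
    [[0,0,0,0.8,0.693,0,1],[0,0,0,0.8,0.693,0,1],[0,0,0,0.8,0.693,0,1],[0,0,0,0.8,0.693,0,1],[0,0,0,0.8,0.693,0,1]]
  ]
}}

```text
clock: 18.35
eef_pos: [617.7, 206.0, 386.3]
eef_rot: [-3.142, 0.0, 1.894]
wrist_force: [-0.4, 0.6, 0.1]
finger_gap: 55.9
finger_force: 15.0
```

Call:
{"op": "step_arm", "data": {
  "increments": [
    [[0,0,0,0,0,0,1],[0,0,0,0,0,0,1]]
  ]
}}

```text
clock: 18.55
eef_pos: [617.3, 204.9, 385.6]
eef_rot: [-3.141, 0.0, 1.895]
wrist_force: [-0.1, -0.3, -0.5]
finger_gap: 56.0
finger_force: 15.0
```

Call:
{"op": "step_arm", "data": {
  "increments": [
    [[0,0,0,0,0,0.9,1],[0,0,0,0,0,0.9,1],[0,0,0,0,0,0.5,1],[0,0,0,0,0,0.4,1],[0,0,0,0,0,0,1]]
  ]
}}

```text
clock: 19.05
eef_pos: [617.1, 203.4, 276.6]
eef_rot: [-3.139, -0.0, 1.893]
wrist_force: [1.0, 0.3, -0.4]
finger_gap: 56.0
finger_force: 15.0
```

Call:
{"op": "step_arm", "data": {
  "increments": [
    [[0,0,0,0,0,0,-0.5],[0,0,0,0,0,0,-0.5],[0,0,0,0,0,0,-0.5],[0,0,0,0,0,-0.9,-0.5],[0,0,0,0,0,-0.9,-0.5]]
  ]
}}

```text
clock: 19.55
eef_pos: [617.2, 204.3, 351.2]
eef_rot: [-3.141, -0.0, 1.894]
wrist_force: [1.2, -0.4, 0.4]
finger_gap: 70.5
finger_force: 0.0
```

Call:
{"op": "step_arm", "data": {
  "increments": [
    [[0,0,0,0,0,-0.9,-1],[0,0,0,0.366,-0.816,0,-1],[0,0,0,0.366,-0.816,0,-1],[0,0,0,0.366,-0.816,0,-1],[0,0,0,0.366,-0.816,0,-1]]
  ]
}}

```text
clock: 20.05
eef_pos: [473.4, 218.3, 386.9]
eef_rot: [3.14, -0.0, 1.894]
wrist_force: [0.3, 0.5, -0.1]
finger_gap: 93.6
finger_force: 0.0
```

Call:
{"op": "step_arm", "data": {
  "increments": [
    [[0,0,0,0.366,-0.816,0.5,-1],[0,0,0,0.366,-0.816,0.9,-1],[0,0,0,0.366,-0.816,0.9,-1],[0,0,0,0,0,0,-1],[0,0,0,0,0,0,-1]]
  ]
}}

```text
clock: 20.55
eef_pos: [369.3, 229.0, 296.1]
eef_rot: [3.141, -0.0, 1.895]
wrist_force: [1.0, 0.7, 1.1]
finger_gap: 93.6
finger_force: 0.0
```

```bash
cat >> h.py <<'E'
def knob(zl,zh):
    c=cam('wrist');W=cloud(c);z=W[...,2];f=c['frame'].astype(int)
    m=(z>zl)&(z<zh)&(f[...,0]>f[...,2]+15)&(f[...,0]<140)
    n,l,s,ce=cv2.connectedComponentsWithStats(m.astype(np.uint8))
    for i in range(1,n):
        if s[i,4]<200: continue
        P=W[l==i];print(ce[i],s[i,4],np.median(P,0),cv2.minEnclosingCircle(P[P[:,2]>zh-10][:,:2].astype(np.float32)) if (P[:,2]>zh-10).sum()>20 else 0)
    return c
E
python3 - <<'E'
from h import *
np.set_printoptions(precision=3,suppress=True)
c=knob(15,42);s=manip.read_state();print(s['eef_pos'],s['eef_rot'])
c=cam('top');f=c['frame'];save(c,'t3.png',(160,130,400,270),3.2)
E
```

```text
[250.433 205.717] 573 [367.876 230.751  34.581] ((368.3088684082031, 228.69801330566406), 11.619585990905762)
[369.975 229.04  296.64 ] [ 3.139 -0.     1.894]
```

View pics/t3.png

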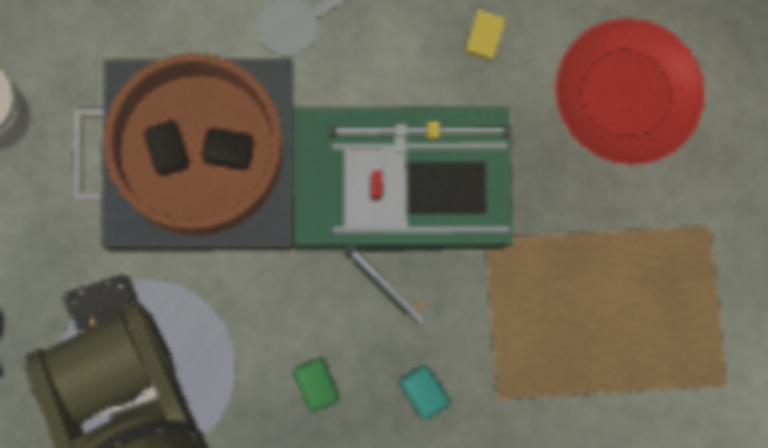

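Both briquettes lie in the bowl at (167,147) and (228,148), and the cardboard is empty. The cover hasn't moved, so I'll grip its knob.

Call:
{"op": "step_arm", "data": {
  "increments": [
    [[0,0,0,0,0,0.9,-1],[0,0,0,0,0,0.9,-1],[0,0,0,0,0,0.27,-1],[0,0,0,0,0,0,1],[0,0,0,0,0,0,1]]
  ],
  "newtons": 25
}}

```text
clock: 21.15
eef_pos: [370.0, 229.0, 213.9]
eef_rot: [3.14, -0.0, 1.894]
wrist_force: [0.1, -0.1, 0.5]
finger_gap: 81.2
finger_force: 0.0
```

Call:
{"op": "step_arm", "data": {
  "increments": [
    [[0,0,0,0,0,0,1],[0,0,0,0,0,0,1],[0,0,0,0,0,0,1],[0,0,0,0,0,0,1],[0,0,0,0,0,0,1]]
  ]
}}

```text
clock: 21.65
eef_pos: [369.2, 228.8, 212.7]
eef_rot: [3.141, -0.0, 1.894]
wrist_force: [-0.3, -0.6, -0.3]
finger_gap: 41.4
finger_force: 0.0
```

Call:
{"op": "step_arm", "data": {
  "increments": [
    [[0,0,0,0,0,0,1],[0,0,0,0,0,0,1],[0,0,0,0,0,0,1],[0,0,0,0,0,0,1],[0,0,0,0,0,0,1]]
  ]
}}

```text
clock: 22.15
eef_pos: [369.2, 228.8, 212.5]
eef_rot: [-3.142, 0.0, 1.894]
wrist_force: [-0.0, -0.0, -0.2]
finger_gap: 23.4
finger_force: 25.0
```

Call:
{"op": "step_arm", "data": {
  "increments": [
    [[0,0,0,0,0,-0.5,1],[0,0,0,0,0,-0.9,1],[0,0,0,0,0,-0.9,1],[0,0,0,0,0,-0.9,1],[0,0,0,0,0,-0.9,1]]
  ]
}}

```text
clock: 22.65
eef_pos: [368.9, 228.6, 377.8]
eef_rot: [-3.141, 0.0, 1.894]
wrist_force: [1.0, -0.3, -2.8]
finger_gap: 23.3
finger_force: 25.0
```

Call:
{"op": "step_arm", "data": {
  "increments": [
    [[0,0,0,0,0,-0.6,1],[0,0,0,-0.481,0.774,0,1],[0,0,0,-0.481,0.774,0,1],[0,0,0,-0.481,0.774,0,1],[0,0,0,-0.481,0.774,0,1]]
  ]
}}

```text
clock: 23.15
eef_pos: [512.3, 194.6, 400.1]
eef_rot: [-3.141, 0.0, 1.894]
wrist_force: [-0.2, 1.2, -1.8]
finger_gap: 23.2
finger_force: 25.0
```

Call:
{"op": "step_arm", "data": {
  "increments": [
    [[0,0,0,-0.481,0.774,0,1],[0,0,0,-0.481,0.774,0,1],[0,0,0,-0.481,0.774,0,1],[0,0,0,0,0,0,1],[0,0,0,0,0,0,1]]
  ]
}}

```text
clock: 23.65
eef_pos: [617.7, 169.7, 399.3]
eef_rot: [-3.139, -0.0, 1.894]
wrist_force: [0.6, 0.3, -3.0]
finger_gap: 23.3
finger_force: 25.0
```

Call:
{"op": "step_arm", "data": {
  "increments": [
    [[0,0,0,0,0,0.8,1],[0,0,0,0,0,0.3,1],[0,0,0,0,0,0.06,1],[0,0,0,0,0,0,1],[0,0,0,0,0,0,1]]
  ]
}}

```text
clock: 24.15
eef_pos: [617.4, 170.1, 355.5]
eef_rot: [3.14, 0.0, 1.894]
wrist_force: [-0.2, -0.4, -1.7]
finger_gap: 23.2
finger_force: 25.0
```

Call:
{"op": "step_arm", "data": {
  "increments": [
    [[0,0,0,0,0,0.05,1],[0,0,0,0,0,0,1]]
  ]
}}

```text
clock: 24.35
eef_pos: [617.4, 170.0, 352.5]
eef_rot: [3.141, 0.0, 1.894]
wrist_force: [-0.1, -0.1, -1.9]
finger_gap: 23.7
finger_force: 25.0
```

Call:
{"op": "step_arm", "data": {
  "increments": [
    [[0,0,0,0,0,0.05,1],[0,0,0,0,0,0.02,1],[0,0,0,0,0,0,1]]
  ]
}}

```text
clock: 24.65
eef_pos: [617.5, 169.9, 350.4]
eef_rot: [3.141, 0.0, 1.894]
wrist_force: [-3.2, -0.6, 6.2]
finger_gap: 23.3
finger_force: 25.0
```

Call:
{"op": "step_arm", "data": {
  "increments": [
    [[0,0,0,0,0,-0.03,-1],[0,0,0,0,0,0,-1],[0,0,0,0,0,0,-1],[0,0,0,0,0,0,-1],[0,0,0,0,0,-0.5,-1]]
  ]
}}

```text
clock: 25.15
eef_pos: [617.3, 169.9, 368.1]
eef_rot: [-3.137, -0.001, 1.894]
wrist_force: [0.1, -0.1, 0.6]
finger_gap: 59.8
finger_force: 0.0
```

Call:
{"op": "step_arm", "data": {
  "increments": [
    [[0,0,0,0,0,-0.8,-1],[0,0,-0.1766,0,0,-0.5,1],[0,0,-0.1766,0,0,0,1],[0,0,-0.1766,0,0,0,1],[0,0,-0.1766,0,0,0,1]]
  ]
}}

```text
clock: 25.65
eef_pos: [617.5, 170.0, 422.5]
eef_rot: [3.142, 0.0, 2.455]
wrist_force: [-0.2, -0.6, -0.6]
finger_gap: 42.7
finger_force: 0.0
```

Call:
{"op": "step_arm", "data": {
  "increments": [
    [[0,0,-0.1766,0,0,0,1],[0,0,-0.1766,0,0,0,1],[0,0,-0.1766,0,0,0,1],[0,0,-0.1766,0,0,0,1],[0,0,-0.1766,0,0,0,1]]
  ]
}}

```text
clock: 26.15
eef_pos: [617.5, 169.9, 422.4]
eef_rot: [-3.142, -0.0, -3.135]
wrist_force: [-0.4, 0.0, 0.2]
finger_gap: 3.3
finger_force: 0.0
```

```bash
python3 - <<'E'
from h import *
np.set_printoptions(precision=1,suppress=True)
s=manip.read_state();print(s['eef_pos'],s['eef_rot'],s['finger_gap'])
c=cam('side');save(c,'s4.png',s=1.5);W=cloud(c);z=W[...,2]
for nm,zl,zh in(('disc',138,149),):
    m=(z>zl)&(z<zh)&(abs(W[...,0]-617)<125)&(abs(W[...,1]-170)<125);P=W[m];print(nm,len(P),cv2.minAreaRect(P[:,:2].astype(np.float32)))
t=load('top');W=cloud(t);z=W[...,2]
m=(z>50)&(z<72)&(W[...,0]<503)&(W[...,0]>400)&(W[...,1]<10)&(W[...,1]>-130);P=W[m]
P=P[P[:,0].argsort()];print(P[:4],P[-4:])
p=np.polyfit(P[:,1],P[:,0],1);print(p,len(P))
m=(abs(z-70)<5)&(abs(W[...,1]+65)<70)&(W[...,0]>495)&(W[...,0]<520);print('front x',W[m][:,0].min())
E
```

```text
[617.5 169.9 422.4] [-3.1 -0.  -3.1] 3.335690199007853
disc 2487 ((616.2095336914062, 169.79306030273438), (208.85418701171875, 210.63490295410156), 1.5015596151351929)
[[423.7 -85.7  71.7]
 [427.4 -82.2  70.2]
 [427.4 -85.9  69.3]
 [431.2 -79.2  64.5]] [[496.5 -17.7  63.6]
 [497.4 -10.9  53.4]
 [499.8 -13.9  67.8]
 [499.9 -10.3  65.9]]
[  1.  510.2] 61
front x 495.7805138576624
```

View pics/s4.png

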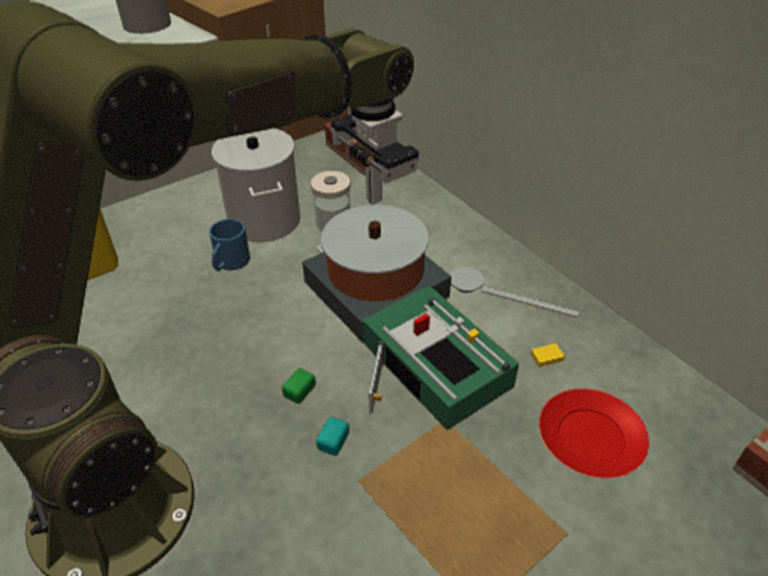

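The cover is seated on the bowl (375,240) and centred within about 1 mm. The ash door stands open from its hinge at (383,347) to its edge at (371,410). Now I'll go in front of the door.

Call:
{"op": "step_arm", "data": {
  "increments": [
    [[0,0,0,0.777,-0.864,0,1],[0,0,0,0.777,-0.864,0,1],[0,0,0,0.777,-0.864,0,1],[0,0,0,0.777,-0.864,0,1],[0,0,0,0.777,-0.864,0,1]]
  ]
}}

```text
clock: 26.7
eef_pos: [460.7, -4.0, 422.5]
eef_rot: [-3.142, 0.0, 3.14]
wrist_force: [0.6, -0.4, 0.7]
finger_gap: 0.2
finger_force: 0.0
```

Call:
{"op": "step_arm", "data": {
  "increments": [
    [[0,0,0,0.777,-0.864,0,1],[0,0,0,0.777,-0.864,0,1],[0,0,0,0,0,0.9,1],[0,0,0,0,0,0.9,1],[0,0,0,0,0,0.9,1]]
  ]
}}

```text
clock: 27.2
eef_pos: [399.7, -72.4, 313.8]
eef_rot: [-3.141, 0.002, 3.138]
wrist_force: [1.0, 0.3, 0.9]
finger_gap: 0.5
finger_force: 0.0
```

Call:
{"op": "step_arm", "data": {
  "increments": [
    [[0,0,0,0,0,0.9,1],[0,0,0,0,0,0.9,1],[0,0,0,0,0,0.05,1],[0,0,0,0,0,0,1]]
  ]
}}

```text
clock: 27.6
eef_pos: [400.4, -72.2, 241.1]
eef_rot: [3.141, -0.001, 3.141]
wrist_force: [0.8, 0.3, 0.6]
finger_gap: 0.1
finger_force: 0.0
```

Pushing along the door's arc.

Call:
{"op": "step_arm", "data": {
  "increments": [
    [[0,0,0,-0.4,0,0,1],[0,0,0,-0.4,-0.1,0,1],[0,0,0,-0.3,-0.2,0,1],[0,0,0,-0.3,-0.2,0,1],[0,0,0,-0.2,-0.15,0,1]]
  ]
}}

```text
clock: 28.1
eef_pos: [465.2, -98.6, 242.7]
eef_rot: [-3.141, 0.003, 3.142]
wrist_force: [-0.1, 0.0, 0.5]
finger_gap: 0.2
finger_force: 0.2
```

Call:
{"op": "step_arm", "data": {
  "increments": [
    [[0,0,0,-0.15,-0.08,0,1],[0,0,0,-0.15,-0.05,0,1],[0,0,0,-0.1,0,0,1],[0,0,0,-0.1,0,0,1],[0,0,0,0,0,0,1]]
  ]
}}

```text
clock: 28.6
eef_pos: [484.3, -103.2, 240.6]
eef_rot: [-3.142, -0.0, -3.141]
wrist_force: [0.7, 0.7, 0.2]
finger_gap: 0.3
finger_force: 0.0
```

Call:
{"op": "step_arm", "data": {
  "increments": [
    [[0,0,0,-0.1,0,0,1],[0,0,0,0,0,0,1]]
  ]
}}

```text
clock: 28.8
eef_pos: [488.5, -103.2, 240.6]
eef_rot: [-3.142, 0.0, -3.141]
wrist_force: [-0.4, -0.1, -0.2]
finger_gap: 0.4
finger_force: 0.0
```

Call:
{"op": "step_arm", "data": {
  "increments": [
    [[0,0,0,-0.08,0,0,1],[0,0,0,0,0,0,1]]
  ]
}}

```text
clock: 29.0
eef_pos: [491.6, -103.2, 240.6]
eef_rot: [-3.142, 0.0, -3.141]
wrist_force: [0.2, -0.7, -0.6]
finger_gap: 0.4
finger_force: 0.0
```

```bash
python3 - <<'E'
from h import *
c=cam('side');save(c,'s5.png',(210,190,360,290),4)
E
```

```text
(no output)
```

View pics/s5.png

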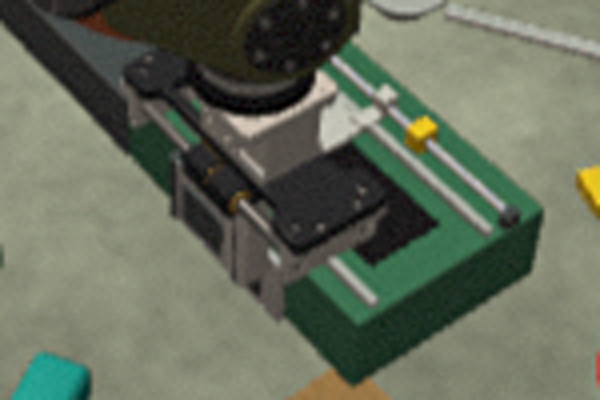

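The gripper hides most of the door, but the door is folded close to the box front at (240,260). I'll keep pushing in small steps.

Call:
{"op": "step_arm", "data": {
  "increments": [
    [[0,0,0,-0.08,0,0,1],[0,0,0,0,0,0,1]]
  ]
}}

```text
clock: 29.25
eef_pos: [493.7, -103.3, 240.3]
eef_rot: [3.141, -0.005, -3.14]
wrist_force: [-16.6, -1.0, 11.1]
finger_gap: 0.8
finger_force: 8.4
```

Call:
{"op": "step_arm", "data": {
  "increments": [
    [[0,0,0,-0.06,0,0,1],[0,0,0,0,0,0,1]]
  ]
}}

```text
clock: 29.45
eef_pos: [495.1, -103.5, 240.1]
eef_rot: [3.141, -0.01, -3.14]
wrist_force: [-31.7, -2.1, 22.7]
finger_gap: 0.6
finger_force: 16.6
```

Hard stop reached. Backing off to look.

Call:
{"op": "step_arm", "data": {
  "increments": [
    [[0,0,0,0.3,0,0,1],[0,0,0,0.9,0,0,1],[0,0,0,0.4,0,-0.9,1],[0,0,0,0,0,-0.9,1],[0,0,0,0,0,-0.9,-1]]
  ]
}}

```text
clock: 29.95
eef_pos: [432.5, -103.3, 350.0]
eef_rot: [3.142, 0.0, -3.141]
wrist_force: [-0.1, 0.4, 1.2]
finger_gap: 5.7
finger_force: 0.0
```

```bash
python3 - <<'E'
from h import *
np.set_printoptions(precision=1,suppress=True)
c=cam('side');save(c,'s6.png',(210,190,360,290),4)
c=cam('top');W=cloud(c);f=c['frame'].astype(int);z=W[...,2]
u,v=np.meshgrid(np.arange(512),np.arange(384));box=(u>250)&(u<325)&(v>160)&(v<210)
for nm,m in(('tab',box&(f[...,0]>130)&(f[...,1]<80)),('mark',box&(f[...,0]>140)&(f[...,1]>110)&(f[...,2]<80))):
    print(nm,m.sum(),np.nanmedian(W[m],0),np.nanmin(W[m],0),np.nanmax(W[m],0))
print(manip.read_state()['eef_pos'],manip.read_state()['eef_rot'])
E
```

```text
tab 19 [573.8 -33.5 112.6] [563.2 -36.9 104.3] [585.  -29.5 116.2]
mark 15 [ 639.9 -100.4   89.5] [ 632.7 -104.7   84.5] [648.7 -96.5  93.1]
[ 433.4 -103.5  352.8] [-3.1  0.  -3.1]
```

View pics/s6.png

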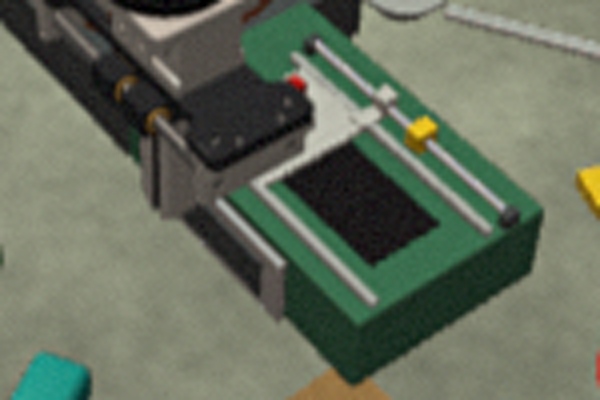

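The door plate (240,260) lies flush on the box front with nothing holding it, so it has snapped on. Now for the red tab at world (574,-33).

Call:
{"op": "step_arm", "data": {
  "increments": [
    [[0,0,0,-0.879,0.439,0,-0.2],[0,0,0,-0.879,0.439,0,-0.2],[0,0,0,-0.879,0.439,0,-0.2],[0,0,0,-0.879,0.439,0,-0.2],[0,0,0,0,0,0,-0.2]]
  ],
  "newtons": 20
}}

```text
clock: 30.55
eef_pos: [575.9, -31.1, 346.6]
eef_rot: [3.141, -0.001, -3.139]
wrist_force: [0.5, -0.6, -0.8]
finger_gap: 52.8
finger_force: 0.0
```

Call:
{"op": "step_arm", "data": {
  "increments": [
    [[0,0,0,0,0,0.6,-0.2],[0,0,0,0,0,0.6,-0.2],[0,0,0,0,0,0.57,-0.2],[0,0,0,0,0,0,1],[0,0,0,0,0,0,1]]
  ]
}}

```text
clock: 31.05
eef_pos: [573.1, -33.2, 276.8]
eef_rot: [3.141, -0.001, -3.141]
wrist_force: [0.4, -0.7, -0.7]
finger_gap: 43.9
finger_force: 0.0
```

Call:
{"op": "step_arm", "data": {
  "increments": [
    [[0,0,0,0,0,0,1],[0,0,0,0,0,0,1],[0,0,0,0,0,0,1],[0,0,0,0,0,0,1],[0,0,0,0,0,0,1]]
  ]
}}

```text
clock: 31.55
eef_pos: [573.5, -33.1, 277.7]
eef_rot: [-3.141, -0.0, -3.141]
wrist_force: [-1.0, -1.4, 0.9]
finger_gap: 12.0
finger_force: 20.0
```

Call:
{"op": "step_arm", "data": {
  "increments": [
    [[0,0,0,0,-0.1,0,1],[0,0,0,0,-0.1,0,1],[0,0,0,0,-0.1,0,1],[0,0,0,0,-0.1,0,1],[0,0,0,0,-0.1,0,1]]
  ]
}}

```text
clock: 32.05
eef_pos: [573.6, -53.3, 277.7]
eef_rot: [3.142, 0.0, -3.141]
wrist_force: [0.7, 1.7, 0.9]
finger_gap: 12.3
finger_force: 20.0
```

Call:
{"op": "step_arm", "data": {
  "increments": [
    [[0,0,0,0,-0.1,0,1],[0,0,0,0,-0.1,0,1],[0,0,0,0,-0.1,0,1]]
  ]
}}

```text
clock: 32.35
eef_pos: [573.6, -65.2, 277.7]
eef_rot: [3.141, 0.0, -3.141]
wrist_force: [2.1, 4.1, -0.3]
finger_gap: 11.9
finger_force: 20.0
```

```bash
cat >> h.py <<'E'
def mark():
    c=cam('side');W=cloud(c);f=c['frame'].astype(int)
    u,v=np.meshgrid(np.arange(512),np.arange(384));box=(u>290)&(u<345)&(v>200)&(v<250)
    m=box&(f[...,0]>140)&(f[...,1]>100)&(f[...,2]<90);P=W[m];print('mark',m.sum(),np.nanmedian(P,0),np.nanmin(P,0),np.nanmax(P,0))
    return c,W
E
python3 - <<'E'
from h import *
np.set_printoptions(precision=1,suppress=True)
c,W=mark();save(c,'s7.png',(210,190,360,290),5)
E
```

```text
mark 29 [ 638.9 -107.5   90.4] [ 630.6 -112.6   72. ] [661.7 -94.   93.8]
```

View pics/s7.png

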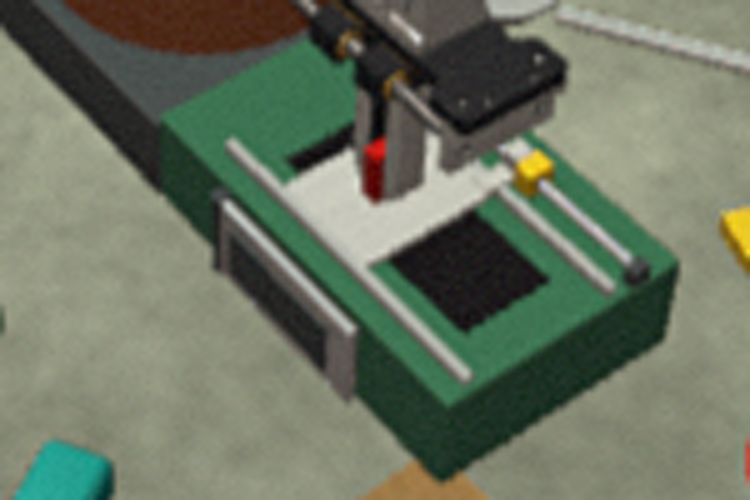

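The door lies flush and shut, and the shutter now touches the marker at (533,172). Creeping towards the tight spot.

Call:
{"op": "step_arm", "data": {
  "increments": [
    [[0,0,0,0,-0.05,0,1],[0,0,0,0,-0.05,0,1],[0,0,0,0,-0.05,0,1],[0,0,0,0,-0.05,0,1]]
  ]
}}

```text
clock: 32.8
eef_pos: [573.7, -73.0, 277.8]
eef_rot: [3.142, 0.001, -3.141]
wrist_force: [4.0, 2.9, -2.1]
finger_gap: 11.5
finger_force: 20.0
```

Call:
{"op": "step_arm", "data": {
  "increments": [
    [[0,0,0,0,-0.05,0,1],[0,0,0,0,-0.05,0,1],[0,0,0,0,-0.05,0,1],[0,0,0,0,-0.05,0,1]]
  ]
}}

```text
clock: 33.2
eef_pos: [573.7, -81.0, 277.7]
eef_rot: [-3.142, 0.001, -3.141]
wrist_force: [4.2, 3.6, -1.4]
finger_gap: 11.8
finger_force: 20.0
```

Call:
{"op": "step_arm", "data": {
  "increments": [
    [[0,0,0,0,-0.05,0,1],[0,0,0,0,-0.05,0,1],[0,0,0,0,-0.05,0,1]]
  ]
}}

```text
clock: 33.5
eef_pos: [573.7, -87.0, 277.8]
eef_rot: [3.142, 0.001, -3.141]
wrist_force: [6.0, 2.8, -2.1]
finger_gap: 11.8
finger_force: 20.0
```

Call:
{"op": "step_arm", "data": {
  "increments": [
    [[0,0,0,0,-0.05,0,1],[0,0,0,0,-0.05,0,1]]
  ]
}}

```text
clock: 33.7
eef_pos: [573.7, -91.0, 277.7]
eef_rot: [-3.142, 0.001, -3.141]
wrist_force: [5.5, 3.0, -3.1]
finger_gap: 12.1
finger_force: 20.0
```

Call:
{"op": "step_arm", "data": {
  "increments": [
    [[0,0,0,0,-0.05,0,1],[0,0,0,0,-0.05,0,1]]
  ]
}}

```text
clock: 33.9
eef_pos: [573.8, -95.0, 277.7]
eef_rot: [3.142, 0.001, -3.141]
wrist_force: [5.4, 2.9, -2.4]
finger_gap: 11.6
finger_force: 20.0
```

Call:
{"op": "step_arm", "data": {
  "increments": [
    [[0,0,0,0,-0.05,0,1],[0,0,0,0,-0.05,0,1]]
  ]
}}

```text
clock: 34.1
eef_pos: [573.8, -99.0, 277.7]
eef_rot: [3.142, 0.001, -3.141]
wrist_force: [6.6, 2.6, -2.4]
finger_gap: 11.5
finger_force: 20.0
```

Call:
{"op": "step_arm", "data": {
  "increments": [
    [[0,0,0,0,-0.05,0,1],[0,0,0,0,-0.05,0,1]]
  ]
}}

```text
clock: 34.3
eef_pos: [573.8, -103.0, 277.8]
eef_rot: [-3.142, 0.001, -3.141]
wrist_force: [5.9, 3.7, -2.5]
finger_gap: 11.5
finger_force: 20.0
```

Call:
{"op": "step_arm", "data": {
  "increments": [
    [[0,0,0,0,-0.05,0,1],[0,0,0,0,-0.05,0,1]]
  ]
}}

```text
clock: 34.5
eef_pos: [573.8, -107.0, 277.8]
eef_rot: [-3.142, 0.001, -3.141]
wrist_force: [6.6, 3.7, -3.0]
finger_gap: 12.0
finger_force: 20.0
```

Call:
{"op": "step_arm", "data": {
  "increments": [
    [[0,0,0,0,-0.05,0,1],[0,0,0,0,-0.05,0,1]]
  ]
}}

```text
clock: 34.7
eef_pos: [573.8, -111.0, 277.8]
eef_rot: [3.142, 0.001, -3.141]
wrist_force: [7.5, 3.5, -3.3]
finger_gap: 11.6
finger_force: 20.0
```

Call:
{"op": "step_arm", "data": {
  "increments": [
    [[0,0,0,0,-0.05,0,1],[0,0,0,0,-0.05,0,1]]
  ]
}}

```text
clock: 34.9
eef_pos: [573.9, -114.6, 277.8]
eef_rot: [3.141, 0.001, -3.141]
wrist_force: [7.0, 9.6, -2.3]
finger_gap: 11.9
finger_force: 20.0
```

```bash
python3 - <<'E'
from h import *
np.set_printoptions(precision=1,suppress=True)
mark();print(manip.read_state()['wrist_force'])
E
```

```text
mark 30 [ 639.1 -156.3   90.6] [ 630.9 -160.8   84.6] [ 648.3 -149.2   93.3]
[ 6.9  5.5 -2.2]
```

Call:
{"op": "step_arm", "data": {
  "increments": [
    [[0,0,0,0,-0.04,0,1],[0,0,0,0,0,0,1]]
  ]
}}

```text
clock: 35.15
eef_pos: [573.9, -116.0, 277.8]
eef_rot: [3.14, 0.001, -3.14]
wrist_force: [7.0, 8.5, -2.8]
finger_gap: 11.8
finger_force: 20.0
```

Call:
{"op": "step_arm", "data": {
  "increments": [
    [[0,0,0,0,-0.04,0,1],[0,0,0,0,0,0,1]]
  ]
}}

```text
clock: 35.35
eef_pos: [573.9, -117.3, 277.7]
eef_rot: [3.14, 0.001, -3.14]
wrist_force: [6.4, 11.4, -1.1]
finger_gap: 11.9
finger_force: 20.0
```

Call:
{"op": "step_arm", "data": {
  "increments": [
    [[0,0,0,0,-0.04,0,1],[0,0,0,0,0,0,1]]
  ]
}}

```text
clock: 35.55
eef_pos: [573.9, -118.6, 277.8]
eef_rot: [3.139, 0.001, -3.14]
wrist_force: [6.4, 15.3, -0.2]
finger_gap: 12.0
finger_force: 20.0
```

Call:
{"op": "step_arm", "data": {
  "increments": [
    [[0,0,0,0,-0.04,0,1],[0,0,0,0,0,0,1]]
  ]
}}

```text
clock: 35.75
eef_pos: [573.9, -119.6, 277.8]
eef_rot: [3.138, 0.001, -3.14]
wrist_force: [6.0, 21.0, 0.8]
finger_gap: 12.3
finger_force: 20.0
```

```bash
python3 - <<'E'
from h import *
np.set_printoptions(precision=1,suppress=True)
c,W=mark();save(c,'s8.png',(250,200,360,280),6)
E
```

```text
mark 29 [ 637.8 -160.5   90.9] [ 547.9 -164.7   84.2] [ 648.9 -148.1  198.7]
```

Force has risen past 20 N, so the shutter is bound at the tight spot. Drawing it back.

Call:
{"op": "step_arm", "data": {
  "increments": [
    [[0,0,0,0,0.1,0,1],[0,0,0,0,0.1,0,1],[0,0,0,0,0.1,0,1],[0,0,0,0,0.1,0,1],[0,0,0,0,0,0,1]]
  ]
}}

```text
clock: 36.3
eef_pos: [573.8, -105.3, 277.8]
eef_rot: [-3.141, 0.001, -3.141]
wrist_force: [6.4, 2.3, -3.4]
finger_gap: 11.4
finger_force: 20.0
```

```bash
python3 - <<'E'
from h import *
np.set_printoptions(precision=1,suppress=True)
c,W=mark();save(c,'s9.png',(270,205,350,265),10);print(manip.read_state()['eef_pos'],manip.read_state()['wrist_force'])
c=cam('top');save(c,'t9.png',(260,150,330,200),10)
E
```

```text
mark 33 [ 640.2 -154.2   90.5] [ 549.9 -160.2   86.7] [ 647.9 -134.6  199.7]
[ 573.8 -105.3  277.8] [ 5.8  2.2 -2.5]
```

View pics/s9.png

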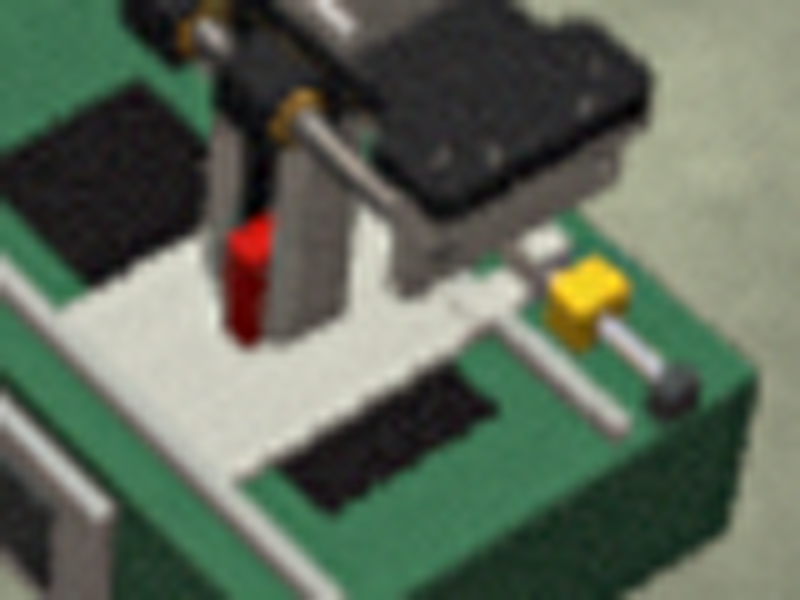

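The marker at (588,300) sprang back a few mm with the tight spot, so the gap is still short. From the forces, contact sits at TCP y of about -113.4. Drawing back to about -98.4.

Call:
{"op": "step_arm", "data": {
  "increments": [
    [[0,0,0,0,0.09,0,1],[0,0,0,0,0.085,0,1],[0,0,0,0,0,0,1],[0,0,0,0,0,0,1]]
  ]
}}

```text
clock: 36.8
eef_pos: [573.8, -98.5, 277.7]
eef_rot: [-3.141, 0.001, -3.141]
wrist_force: [5.9, 0.8, -3.2]
finger_gap: 12.1
finger_force: 20.0
```

```bash
python3 - <<'E'
from h import *
np.set_printoptions(precision=1,suppress=True)
mark();print(manip.read_state()['eef_pos'])
c=cam('wrist');save(c,'w9.png');W=cloud(c);f=c['frame'].astype(int)
m=(f[...,0]>120)&(f[...,1]>90)&(f[...,2]<70)&(abs(W[...,0]-640)<25)&(W[...,1]<-130)&(W[...,1]>-180);P=W[m];print(len(P),np.nanmedian(P,0),np.nanpercentile(P,[2,98],axis=0))
E
```

```text
mark 33 [ 639.8 -153.6   90.7] [ 545.8 -158.8   85.9] [ 647.7 -128.4  200.5]
[573.8 -98.5 277.7]
0 [nan nan nan] [nan nan nan]
  return np.nanmean(a, axis, out=out, keepdims=keepdims)
  return np.nanmean(a, axis, out=out, keepdims=keepdims)
```

View pics/w9.png

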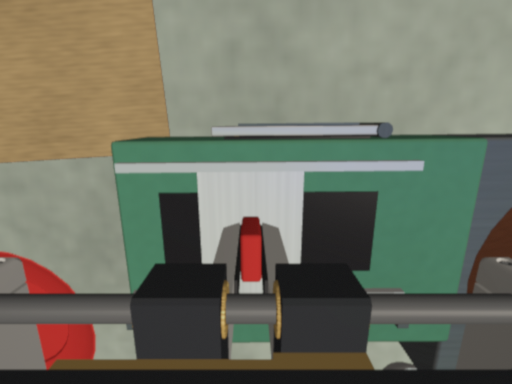

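The wrist view shows the door flush at (300,130) and the tab gripped at (251,250), but the marker is hidden. I've used my 14 pictures, so the gap will be measured numerically. Releasing and rising clear first.

Call:
{"op": "step_arm", "data": {
  "increments": [
    [[0,0,0,0,0,0,-0.3],[0,0,0,0,0,0,-0.3],[0,0,0,0,0,0,-0.3],[0,0,0,0,0,0,-0.3],[0,0,0,0,0,0,-0.3]]
  ]
}}

```text
clock: 37.4
eef_pos: [573.5, -98.5, 277.7]
eef_rot: [-3.142, -0.0, -3.141]
wrist_force: [0.5, 0.4, 0.7]
finger_gap: 48.5
finger_force: 0.0
```

Call:
{"op": "step_arm", "data": {
  "increments": [
    [[0,0,0,0,0,-0.4,-0.3],[0,0,0,0,0,-0.9,-0.3],[0,0,0,0.9,-0.4,-0.7,-0.3],[0,0,0,0.9,-0.4,0,-0.3],[0,0,0,0,0,0,-0.3]]
  ]
}}

```text
clock: 37.9
eef_pos: [499.0, -131.5, 358.5]
eef_rot: [-3.141, 0.0, 3.141]
wrist_force: [0.3, 1.3, 0.0]
finger_gap: 61.2
finger_force: 0.0
```

```bash
cat > gap.py <<'E'
from h import *
np.set_printoptions(precision=1,suppress=True)
for n in('wrist','top'):
    c=cam(n);T=np.linalg.inv(c['cam_to_world']);K=c['mtx'];f=c['frame']
    # ortho resample along planes z=93 (marker top), lines over x
    ys=np.arange(-105,-175,-1.0)
    rows=[]
    for x in range(632,650,2):
        P=np.stack([np.full_like(ys,x),ys,np.full_like(ys,92.5)],1)
        p=(P@T[:3,:3].T+T[:3,3])@K.T;p=p[:,:2]/p[:,2:]
        rows.append(cv2.remap(f,p[None,:,0].astype(np.float32),p[None,:,1].astype(np.float32),cv2.INTER_LINEAR)[0])
    R=np.array(rows).astype(int)
    print(n,p[0],p[-1])
    for y,q in zip(ys,R[2:7].mean(0)): print(int(y),q.astype(int),end=' | ')
    print()
    W=cloud(c);d=f.astype(int)
    m=(d[...,0]>110)&(d[...,2]<0.55*d[...,0])&(d[...,1]>0.6*d[...,0])&(abs(W[...,0]-640)<22)&(abs(W[...,1]+150)<30)&(W[...,2]>75)
    P=W[m];print('mark',len(P),np.nanpercentile(P,[3,50,97],axis=0) if len(P) else '')
    m=(d.min(-1)>120)&(abs(W[...,0]-640)<14)&(W[...,1]>-160)&(W[...,1]<-100)&(W[...,2]>76)&(W[...,2]<110)
    P=W[m];print('push',len(P),np.nanpercentile(P,[3,50,97],axis=0) if len(P) else '')
E
python3 gap.py
```

```text
wrist [277.3 344.4] [211.3 344.4]
-105 [ 68 114  88] | -106 [ 67 114  88] | -107 [ 68 114  88] | -108 [ 67 114  88] | -109 [ 67 113  87] | -110 [ 67 113  87] | -111 [ 67 113  87] | -112 [ 67 113  86] | -113 [ 67 113  87] | -114 [ 67 113  87] | -115 [ 67 114  87] | -116 [ 67 114  87] | -117 [ 67 113  87] | -118 [ 67 114  87] | -119 [ 67 114  87] | -120 [ 68 114  88] | -121 [ 83 122  98] | -122 [119 142 125] | -123 [147 160 148] | -124 [155 165 154] | -125 [157 166 156] | -126 [157 168 157] | -127 [157 167 156] | -128 [156 166 156] | -129 [156 166 155] | -130 [157 166 156] | -131 [158 167 157] | -132 [157 166 156] | -133 [150 161 150] | -134 [123 143 128] | -135 [ 86 123 100] | -136 [ 69 115  89] | -137 [ 68 114  88] | -138 [ 67 113  87] | -139 [ 67 113  87] | -140 [ 67 113  87] | -141 [ 67 114  87] | -142 [ 67 114  88] | -143 [ 68 114  88] | -144 [ 69 115  88] | -145 [ 82 117  85] | -146 [126 132  78] | -147 [176 160  74] | -148 [193 174  76] | -149 [196 179  77] | -150 [197 180  77] | -151 [197 179  77] | -152 [197 179  77] | -153 [197 179  77] | -154 [197 179  77] | -155 [197 179  7
[... 1533 characters left out ...]
5 150  71] | -150 [167 152  71] | -151 [170 155  70] | -152 [169 154  70] | -153 [169 152  70] | -154 [168 151  69] | -155 [163 147  70] | -156 [153 139  70] | -157 [143 130  71] | -158 [133 122  71] | -159 [125 118  77] | -160 [118 115  83] | -161 [110 112  89] | -162 [104 109  94] | -163 [103 110  96] | -164 [103 110  99] | -165 [102 111 101] | -166 [101 111 102] | -167 [101 111 102] | -168 [102 111 103] | -169 [102 111 103] | -170 [101 111 103] | -171 [101 111 103] | -172 [101 111 102] | -173 [101 110 102] | -174 [101 109 101] | 
mark 16 [[ 633.  -158.1   81.9]
 [ 640.3 -151.2   89.6]
 [ 648.8 -147.3   94.3]]
push 22 [[ 628.  -139.    76.3]
 [ 641.  -125.5   83.8]
 [ 643.4 -103.7   93.8]]
```

The wrist view gives the pusher edge at y -134.4 and the marker face at -146.3, so the gap is about 12 mm. About 3 mm more is needed, so I'll regrip the tab.

Call:
{"op": "step_arm", "data": {
  "increments": [
    [[0,0,0,-0.9,0.4,0,-0.3],[0,0,0,-0.9,0.4,0,-0.3],[0,0,0,0,0,0,-0.3],[0,0,0,0,0,0,-0.3]]
  ]
}}

```text
clock: 38.4
eef_pos: [574.3, -97.6, 356.6]
eef_rot: [3.141, -0.002, -3.139]
wrist_force: [-0.0, -0.3, -0.7]
finger_gap: 61.0
finger_force: 0.0
```

Call:
{"op": "step_arm", "data": {
  "increments": [
    [[0,0,0,0,0,0.7,-0.3],[0,0,0,0,0,0.7,-0.3],[0,0,0,0,0,0.55,-0.3],[0,0,0,0,0,0,1],[0,0,0,0,0,0,1]]
  ]
}}

```text
clock: 38.9
eef_pos: [573.5, -98.6, 280.4]
eef_rot: [-3.142, 0.0, -3.141]
wrist_force: [-0.3, -0.2, 0.3]
finger_gap: 48.8
finger_force: 0.0
```

Call:
{"op": "step_arm", "data": {
  "increments": [
    [[0,0,0,0,0,0,1],[0,0,0,0,0,0,1],[0,0,0,0,0,0,1],[0,0,0,0,0,0,1],[0,0,0,0,0,0,1]]
  ]
}}

```text
clock: 39.4
eef_pos: [573.6, -98.4, 280.0]
eef_rot: [-3.141, 0.0, -3.141]
wrist_force: [-1.6, 0.5, 2.2]
finger_gap: 11.8
finger_force: 20.0
```

Call:
{"op": "step_arm", "data": {
  "increments": [
    [[0,0,0,0,0.04,0,1],[0,0,0,0,0.04,0,1],[0,0,0,0,0,0,1],[0,0,0,0,0,0,1]]
  ]
}}

```text
clock: 39.8
eef_pos: [573.6, -95.1, 280.0]
eef_rot: [3.142, 0.0, -3.141]
wrist_force: [-1.7, -0.4, 4.9]
finger_gap: 12.0
finger_force: 20.0
```

Call:
{"op": "step_arm", "data": {
  "increments": [
    [[0,0,0,0,0,0,-0.3],[0,0,0,0,0,0,-0.3],[0,0,0,0,0,0,-0.3],[0,0,0,0,0,0,-0.3],[0,0,0,0,0,0,-0.3]]
  ]
}}

```text
clock: 40.3
eef_pos: [573.6, -95.2, 279.6]
eef_rot: [3.142, -0.0, -3.141]
wrist_force: [0.0, 0.0, 0.7]
finger_gap: 48.5
finger_force: 0.0
```

Call:
{"op": "step_arm", "data": {
  "increments": [
    [[0,0,0,0,0,-0.4,-0.3],[0,0,0,0,0,-0.9,-0.3],[0,0,0,0.9,-0.4,-0.7,-0.3],[0,0,0,0.9,-0.5,0,-0.3],[0,0,0,0,0,0,-0.3]]
  ]
}}

```text
clock: 40.8
eef_pos: [499.1, -132.5, 360.6]
eef_rot: [-3.141, 0.001, 3.141]
wrist_force: [-1.2, -0.9, 0.5]
finger_gap: 61.2
finger_force: 0.0
```

```bash
python3 gap.py | cut -c1-2600 | tr '|' '\n' | awk '/-1(19|2[0-2]|2[6-9]|3|4|5[6-9]|6[0-2])/||/mark|push/'
```

```text
-119 [133 151 136] 
 -120 [154 164 153] 
 -121 [158 167 157] 
 -122 [159 168 158] 
 -126 [158 167 157] 
 -127 [159 167 157] 
 -128 [159 168 158] 
 -129 [156 165 155] 
 -130 [140 155 142] 
 -131 [108 135 117] 
 -132 [ 79 120  95] 
 -133 [ 68 114  88] 
 -134 [ 68 115  88] 
 -135 [ 68 115  88] 
 -136 [ 68 115  88] 
 -137 [ 68 115  89] 
 -138 [ 68 114  88] 
 -139 [ 67 114  88] 
 -140 [ 67 114  88] 
 -141 [ 67 114  88] 
 -142 [ 68 114  88] 
 -143 [ 68 115  88] 
 -144 [ 69 115  89] 
 -145 [ 79 116  86] 
 -146 [125 131  78] 
 -147 [175 160  75] 
 -148 [191 173  76] 
 -149 [195 178  76] 
 -156 [196 178  76] 
 -157 [196 177  76] 
 -158 [191 172  74] 
 -159 [172 156  71] 
 -160 [132 133  75] 
 -161 [ 89 118  84] 
 -162 [ 69 115  88] 
mark 206 [[ 630.7 -160.    85.8]
 [ 647.8 -147.3   90. ]]
push 257 [[ 633.9 -144.7   79.9]
 -119 [135 137 132] 
 -120 [137 139 134] 
 -121 [139 141 137] 
 -122 [142 143 139] 
 -126 [138 140 136] 
 -127 [133 137 132] 
 -128 [129 134 128] 
 -129 [124 131 124] 
 -130 [120 128 120] 
 -131 [116 125 117] 
 -132 [112 122 114] 
 -133 [109 120 111] 
 -134 [108 119 110] 
 -135 [107 119 109] 
 -136 [106 118 108] 
 -137 [106 117 107] 
 -138 [107 118 107] 
 -139 [107 118 106] 
 -140 [108 118 106] 
 -141 [113 119 100] 
 -142 [118 119  94] 
 -143 [123 119  88] 
 -144 [130 122  84] 
 -145 [139 129  80] 
 -146 [147 136  77] 
 -147 [157 143  74] 
 -148 [161 147  72] 
 -149 [164 150  71] 
 -156 [153 139  70] 
 -157 [142 130  70] 
 -158 [132 122  71] 
 -159 [124 118  76] 
 -160 [117 115  83] 
 -161 [110 112  89] 
 -162 [104 109  94] 
mark 16 [[ 632.8 -157.6   83.8]
 [ 647.7 -147.    97.5]]
push 24 [[ 627.5 -138.8   78. ]
 [ 640.3 -122.2   84.1]
```

The gap is now about 15.2 mm. One last numeric check of the door and cover, then I'll hand in.

```bash
python3 - <<'E'
from h import *
np.set_printoptions(precision=1,suppress=True)
c=cam('side');W=cloud(c);z=W[...,2]
m=(z>139)&(z<149)&(abs(W[...,0]-617)<125)&(abs(W[...,1]-170)<125);print('disc',cv2.minAreaRect(W[m][:,:2].astype(np.float32)),np.median(W[m][:,2]))
m=(z>12)&(z<64)&(W[...,0]<512)&(W[...,0]>415)&(W[...,1]>-128)&(W[...,1]<-90);P=W[m];print('door edge',len(P),np.percentile(P,[2,50,98],axis=0))
s=manip.read_state();print(s['clock'],s['wrist_force'])
print(workorder.sign_off())
E
```

```text
disc ((544.5286254882812, 156.64773559570312), (69.42716217041016, 135.743408203125), 27.337425231933594) 144.5649369567181
door edge 162 [[ 498.5 -125.9   13.7]
 [ 501.9 -112.5   41.8]
 [ 511.2  -91.3   63.4]]
40.95 [ 0.5 -0.1 -0.1]
the job is handed in; nothing more can be done
None
```

The job is handed in; the sign-off gave no verdict. Both briquettes are in the bowl, the cover is on the rim (last full look was just after placing it), the ash door is flush and shut, and the shutter is backed off about 15 mm from the yellow marker by camera measurement.

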